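Turn the clock case in the slide-jaw vise and hold the jaw up for locking

TASK

I am done with the hinge plate on the side of the wooden clock case in the slide-jaw vise and now need its back: slide the jaw open, give the case a quarter turn so that its metal back plate faces my seat across the bench, and stand it squarely between the jaws again, flat on the vise bed. Then push the sliding jaw up so that it presses the case against the fixed jaw with a steady 12 N or so, enough to hold and never hard enough to crack the case (40 N), and finish while still holding the jaw pressed like that, so that I can tighten its lock knob. Leave the other things on the bench where they are and do not tip the case over.

Things in the scene. Friction and masses are not known exactly. Their poses are not given: they have to be found in the camera images.
- vise: Green and steel slide-jaw vise bolted to the bench, base 104 x 262 mm. Origin: at bench height on the bed's centre line. Its x axis points across the bench to the clockmaker's seat (world +x within 0.3 rad), its y axis along the jaw travel towards the fixed jaw. The flat bed on which work stands is 25 mm above the bench and 80 mm wide (x -40 to +40 mm).
- fixed_jaw: Fixed jaw at the +y end of the vise, cork lined, 74 mm wide (along vise x), 45 mm high above the bed (top 70 mm above the bench). Origin: at the foot of its clamping face, on the bed, mid width, i.e. 65 mm along +y from the vise origin; its face looks to vise -y. It feels the push on the sliding jaw less the jaw friction (1.5 N) and the friction of the case on the bed (1 to 3 N).
- jaw_slide (a joint): Travel of the sliding jaw, m: the gap between the two clamping faces. 0 = faces touching, grows as the jaw is slid open (along vise -y), stop at 0.122. The lock is loose: it slides freely with about 1.5 N of friction and some drag (8 N per m/s) and stays where it is left.
- moving_jaw: The sliding jaw, green, cork-lined face of the fixed jaw's size, with a 90 mm wide carriage reaching 81 mm behind the face (top 44 mm above the bench), a black push lug on the carriage and a brass lock knob on the clockmaker's side. Origin: at the foot of its clamping face, mid width; axes as the vise's; its body extends to -y.
- jaw_lug (a point): Grip point on the black push lug of the sliding jaw, 75 mm above the bench, 60 mm behind (-y of) the clamping face. The lug is 24 mm along vise x, 18 mm along vise y, reaches from 44 to 91 mm above the bench, is rigid with the jaw and can be pinched from above on either pair of faces or pushed.
- clock_case: Walnut clock case, rigid block, 50 mm deep (own x) x 84 wide (own y) x 105 tall, 0.2 to 0.45 kg. Origin: centre of its underside. Own +x points out of the back (square aluminium plate, four brass screws), -x out of the front (dark round bore, brass ring). At the start it stands on the bed between the jaws, back towards the fixed jaw, the sliding jaw a few mm off its front.
- case_back (a point): Centre of the back face of the clock case, 25 mm along own +x from its axis, 52.5 mm above its underside.
- screwdriver: Bystander: screwdriver with a red handle, 160 mm, lying by the vise on the clockmaker's side.
- dial_insert: Bystander: round clock insert, white dial with brass bezel, 68 mm across, 14 mm high, face up by the vise on the clockmaker's side.
- loupe: Bystander: black eye loupe, 38 mm across, 32 mm high, by the vise on the clockmaker's side.
- watch_box: Bystander: wrist watch in an orange and black octagonal box, 96 mm across, 45 mm high.
- parts_tray: Bystander: white divided parts tray, 110 x 160 x 28 mm.
- dust_brush: Bystander: dusting brush, 150 mm, lying.
- green_bottle: Bystander: green bottle, 60 mm across, 165 mm tall.

How it is judged:
On the way:
1. the case, turned a quarter with its back to the clockmaker, stands free on the vise bed, let go by the fingers (z of clock_case in the frame of vise between 0.021 and 0.029 m and angle between clock_case's own z axis and vertical below 0.06 rad and angle between the x axis of clock_case and the x axis of vise, either way round below 0.07 rad and x of case_back in the frame of vise between 0.01 and 0.042 m and contact force between the fingers and clock_case below 0.1 N and linear speed of clock_case below 0.02 m/s), for 0.2 s.
At the end, for the whole second after the job is handed in: The case stands flat on the bed (4 mm, 0.06 rad), centred in the jaws within 16 mm, back plate square to the clockmaker (0.07 rad); the fingers hold or push the sliding jaw, not the case, and press the case on the fixed jaw with 6 to 20 N; all at rest (z of clock_case in the frame of vise between 0.021 and 0.029 m and angle between clock_case's own z axis and vertical below 0.06 rad and angle between the x axis of clock_case and the x axis of vise, either way round below 0.07 rad and x of case_back in the frame of vise between 0.01 and 0.042 m and contact force between clock_case and fixed_jaw between 6 and 20 N and contact force between clock_case and moving_jaw above 6 N and contact force between the fingers and moving_jaw above 5 N and contact force between the fingers and clock_case below 0.1 N and linear speed of clock_case below 0.01 m/s and velocity of joint jaw_slide between -0.01 and 0.01 m/s); the arm keeps its last pose, push and grip.
It fails at once if the case is pressed against a jaw with more than 40 N (contact force between clock_case and fixed_jaw above 40 N or contact force between clock_case and moving_jaw above 40 N).
It fails at once if the case is tipped over (angle between clock_case's own z axis and vertical above 0.6 rad).
It fails at once if one of the other things on the bench is moved more than 25 mm (distance of any of screwdriver, dial_insert, loupe, watch_box, parts_tray, dust_brush, green_bottle from where it was at the start of the episode above 0.025 m).
It also fails if it takes over 67 s, if anything falls off the work surface, if the arm or the gripper's body presses on something with over 40 N, if the wrist force passes 120 N, or if a joint passes its speed limit or range.

ROBOT

A 7-joint arm with a two-finger parallel gripper is mounted at the origin on the work surface. World frame = base frame: x ahead of the robot, y to its left, z up, the work surface at z = 0. Lengths are in m, angles in rad, forces in N, time in s.
With the tool pointing down it reaches from about 0.425 to 0.925 m from the base axis. Payload 6.8 kg.
Tool frame: the origin (TCP) lies at the very end of the fingers, on their centre line; the grasp point (between the pads) lies 19 mm behind it; z points along the fingers, y is the line along which they close (so a half turn about z gives the same grasp; the last joint's range is limited). The gripper opens to 85 mm and grips with 20 to 120 N. Pads are 22 mm wide; open, the fingers measure 114 mm over their backs; the gripper's body (76 mm by 85 mm) begins 54 mm behind the grasp point. The pads swing forward as they close: fully open they stand 13 mm farther back than shut.
Start: joints at [-1.358, 0.477, 0.022, 1.555, -0.011, 1.109, -0.083], TCP at [0.213, 0.641, 0.231] pointing down, gripper open.
Joint ranges: [-2.96, 2.96], [-0.34, 2.1], [-1.41, 1.46], [0.24, 2.44], [-1.37, 4.51], [0.17, 1.92], [-2.96, 2.96]. Speed limits (rad/s): [2.39, 2.39, 3.14, 3.14, 3.14, 3.14, 3.14].

INTERFACE

Orientations are given as a unit quaternion [w, x, y, z].
In Python, from station import bot gives the robot as it stands.
- The arm moves only by the tool tcp_steps, called after "Request:" by a JSON object that holds its "method" and its "body". Schema: {"type":"object","properties":{"deltas":{"type":"array","items":{"type":"array","items":{"type":"number"},"minItems":5,"maxItems":5},"minItems":1,"maxItems":20},"force":{"type":"number"},"only":{"type":"string"},"quiet":{"type":"boolean"},"lines":{"type":"string"}},"required":["deltas"],"additionalProperties":false}. deltas is a list of rows, 1 to 20 of them, each of 5 numbers: dx, dy, dz in shares of the most that a row can go, 1 being 50 mm, then a turn about the tool's z in units of 0.1 rad, then the opening from 0.0 (shut) to 1.0 (fully open); each row shifts and turns the commanded pose from where the row before left it, along the tool's axes as they then stand; what a row does not reach is not made up. A row lasts 1/10 s, in which the tool goes at most 0.05 m and 0.15 rad, less where a joint would pass 70% of its speed; a pose out of reach is approached as far as the arm can. The fingers move at their own pace and stop on an object; force is the grip in N (left out, the last holds). Time passes only in rows, so rows that do not move let the fingers close. The tool returns the time, the measured TCP pose, the force, the opening and the grip force at its end. only (a regular expression) keeps the lines of the reply that match it, lines (a string "A,B") keeps lines A to B, and quiet returns only ok. Input that does not fit is refused with a message, and nothing moves.
- bot.get_obs(): the state, without advancing time (a new reading comes with each control period).
- bot.read_camera(name): name is "scene" or "top" or "wrist"; returns the picture (420x560x3 uint8, blue, green, red); there is no depth.
- bot.camera_info(name): a dict with "vertical_fov" (degrees; the focal length in pixels is half the picture's height over the tangent of half this angle, whatever the lens; pixels are square), "cx", "cy" (the principal point, pixels), "view" (4x4, takes a point from world to camera coordinates); the wrist camera has in their place "hand_eye" (4x4, takes a point from camera to tool coordinates, whose origin is the TCP and whose axes are the flange's). Camera axes: x right, y up, looking along -z (the intrinsics and any distortion apply to the point x, -y, -z); pixel columns grow to the right and rows downward; lengths in m; the calibration is good to about 2 mm. A picture is of the moment at which its call begins: read the wrist's pose just before it. camera_info takes no time and is no camera call.
- bot.hand_in(): hands the job in; it is judged then, once.
The state is a dict: "t": time; "q": joint angles; "joint_vel": joint speeds; "joint_torque": joint torques, N m; "eef_pos": TCP position; "tool_rot": TCP orientation; "contact_force": force on the tool from outside, world axes, zero at the start; "torque": the same for the moment, N m; "gripper_width": opening from 0.0 (shut) to 1.0 (fully open); "grasp_force": force on a finger pad.
Only numpy, scipy, OpenCV 4.12 (cv2) and the standard library are available. Lean on these libraries where they do the work, as an engineer would, in place of code of your own. Each camera call takes 0.05 s, during which the arm holds its last target. There are 200 camera calls.

## Working session

There is one attempt and no reset: what is moved stays moved. The work goes in short steps, Python scripts to look and compute and a tool call to move; the robot and the scene stay as the last step left them, time stands still between calls to the robot, and variables do not carry over. Pictures are saved under pics/ and viewed, at most 10 in all, crops included, and the job is handed in when it is done.

```bash
ls; mkdir -p pics; python3 - <<'E'
from station import bot
import cv2,numpy as np
o=bot.get_obs();print({k:np.round(v,3).tolist() for k,v in o.items()})
for n in("scene","top","wrist"):
    cv2.imwrite(f"pics/{n}0.png",bot.read_camera(n));print(n,bot.camera_info(n))
a=cv2.imread("pics/scene0.png");b=cv2.imread("pics/top0.png")
E
```

```text
pics
station.py
{'t': 0.0, 'q': [-1.358, 0.478, 0.022, 1.556, -0.012, 1.109, -0.083], 'joint_vel': [0.002, -0.0, 0.0, -0.001, -0.001, -0.002, -0.001], 'joint_torque': [0.001, -59.643, 1.608, -28.119, 0.012, 0.009, -0.0], 'eef_pos': [0.213, 0.64, 0.23], 'tool_rot': [-0.0, 0.16, 0.987, -0.001], 'contact_force': [0.061, 0.446, 0.405], 'torque': [-0.001, 0.003, -0.033], 'grasp_force': 0.0, 'gripper_width': 1.0}
scene {'vertical_fov': 56.00860766392914, 'cx': 280.0453007349791, 'cy': 210.1882023822629, 'view': array([[-0.10443164,  0.99452521, -0.00369257,  0.05919908],
       [-0.76780696, -0.07826377,  0.63588306,  0.38392569],
       [ 0.63211274,  0.06924149,  0.77177659, -1.32840524],
       [ 0.        ,  0.        ,  0.        ,  1.        ]])}
top {'vertical_fov': 45.36788783073545, 'cx': 281.0281776047585, 'cy': 207.02853623248487, 'view': array([[ 0.00749987, -0.99979146, -0.01899456,  0.00527522],
       [ 0.98951691,  0.00468053,  0.14434117, -0.57196971],
       [-0.14422216, -0.01987798,  0.98934566, -1.46205999],
       [ 0.        ,  0.        ,  0.        ,  1.        ]])}
wrist {'vertical_fov': 62.159279495322856, 'cx': 276.617691938741, 'cy': 213.2461267999673, 'hand_eye': array([[ 1.17354251e-03,  9.48573937e-01,  3.16553485e-01,
         8.16814788e-02],
       [ 9.99999020e-01, -1.35493585e-03,  3.52911837e-04,
        -4.10177517e-04],
       [ 7.63672637e-04,  3.16552761e-01, -9.48574597e-01,
        -1.43442406e-01],
       [ 0.00000000e+00,  0.00000000e+00,  0.00000000e+00,
         1.00000000e+00]])}
```

View pics/scene0.png

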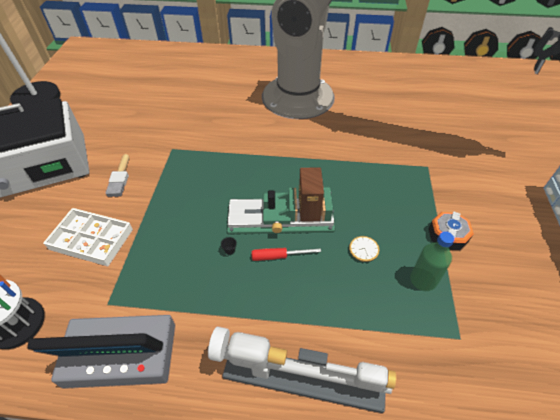

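View pics/top0.png

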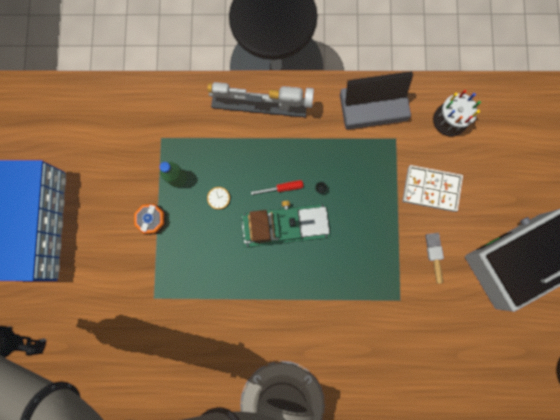

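The scene view shows the vise at about (280,210) with the case at (312,195) and the lug at (271,198). The top view shows the case top at about (260,222), the lug at (293,223), the lock knob at (286,204), and the vise spanning columns 243–329. I'll cast rays for a coarse pose, then bring the wrist camera over it.

```bash
cat > h.py <<'E'
from station import bot
import cv2,numpy as np
from scipy.spatial.transform import Rotation as R
def cam(name,o=None):
    i=bot.camera_info(name);f=210/np.tan(np.radians(i["vertical_fov"])/2)
    if name=="wrist":
        o=o or bot.get_obs();q=o["tool_rot"];T=np.eye(4);T[:3,:3]=R.from_quat([q[1],q[2],q[3],q[0]]).as_matrix();T[:3,3]=o["eef_pos"]
        C=T@np.array(i["hand_eye"])
    else: C=np.linalg.inv(i["view"])
    return f,i["cx"],i["cy"],C
def ray(c,u,v,z):
    f,cx,cy,C=c;d=C[:3,:3]@np.array([(u-cx)/f,-(v-cy)/f,-1]);return C[:3,3]+d*(z-C[2,3])/d[2]
def proj(c,p):
    f,cx,cy,C=c;q=np.linalg.inv(C)@np.append(p,1);return np.array([cx-f*q[0]/q[2],cy+f*q[1]/q[2]])
def tool(o,dw):
    q=o["tool_rot"];return R.from_quat([q[1],q[2],q[3],q[0]]).as_matrix().T@np.array(dw)
def snap(n):
    o=bot.get_obs();im=bot.read_camera("wrist");cv2.imwrite(f"pics/{n}.png",im);return o,im
E
python3 - <<'E'
from h import *
np.set_printoptions(precision=4,suppress=True)
t=cam("top")
for n,u,v,z in(("case",260,220,.13),("lug",293,222,.091),("knob",286,204,.04),("loupe",321,188,.03),("dial",218,198,.014),("sdtip",252,192,.01),("sdend",303,186,.01),("v1",243,245,0.0),("v2",329,238,0.02)):print(n,ray(t,u,v,z))
s=cam("scene")
for n,u,v,z in(("lug",271,192,.091),("case",312,182,.13),("bottle",447,238,.165)):print(n,ray(s,u,v,z))
o=bot.get_obs();w=cam("wrist",o);print(w[3]); print(R.from_quat(np.array(o["tool_rot"])[[1,2,3,0]]).as_matrix())
E
```

```text
case [0.522  0.0657 0.13  ]
lug [ 0.5213 -0.027   0.091 ]
knob [ 0.5814 -0.006   0.04  ]
loupe [ 0.6324 -0.1116  0.03  ]
dial [0.603  0.2027 0.014 ]
sdtip [0.6228 0.099  0.01  ]
sdend [ 0.6421 -0.0576  0.01  ]
v1 [0.4605 0.1246 0.    ]
v2 [ 0.4817 -0.1356  0.02  ]
lug [ 0.5222 -0.0258  0.091 ]
case [0.5174 0.0682 0.13  ]
bottle [0.672  0.3319 0.165 ]
[[ 0.3143 -0.9007 -0.3     0.1351]
 [ 0.9493  0.2974  0.1014  0.6657]
 [-0.0021 -0.3166  0.9485  0.374 ]
 [ 0.      0.      0.      1.    ]]
[[-0.949   0.3154 -0.0003]
 [ 0.3154  0.949  -0.0013]
 [-0.0001 -0.0014 -1.    ]]
```
Vise at approx (0.52, ~0.02?), yaw small (~ -? from lug(0.5213,-0.027) to case(0.522,0.066)). Vise y axis approx world +y. So vise x ~ world x.

The rows are not in the units I measure in: shifts go in shares of 50 mm and turns go in units of 0.1 rad. I convert before sending: -0.035 m is -0.7, -0.107 rad is -1.07.

Request:
{"method": "tcp_steps", "body": {"deltas": [[-0.7,-0.7,0,0,1],[-0.7,-0.7,0,0,1],[-0.7,-0.7,0,0,1],[-0.7,-0.7,0,0,1],[-0.7,-0.7,0,0,1],[-0.7,-0.7,0,0,1],[-0.7,-0.7,0,0,1],[-0.7,-0.7,0,0,1],[-0.7,-0.7,0,0,1],[-0.7,-0.7,0,0,1],[-0.7,-0.7,0,0,1],[-0.7,-0.7,0,0,1],[-0.7,-0.7,0,0,1],[-0.7,-0.7,0,0,1],[0,0,0,-1.07,1],[0,0,0,-1.07,1],[0,0,0,-1.07,1],[0,0,0,0,0.5],[0,0,0,0,0.5]]}}

```text
t: 2.05
eef_pos: [0.5232, 0.021, 0.2312]
tool_rot: [-0.0, 0.001, 1.0, 0.0]
contact_force: [-0.5, 0.4, -0.3]
gripper_width: 0.69
grasp_force: 0.0
```

```bash
python3 - <<'E'
from h import *
o,im=snap("w1")
print(o["t"],np.round(o["eef_pos"],4),np.round(o["tool_rot"],4))
E
```

```text
2.05 [0.5232 0.021  0.2312] [-2.0e-04  1.3e-03  1.0e+00  0.0e+00]
```

View pics/w1.png

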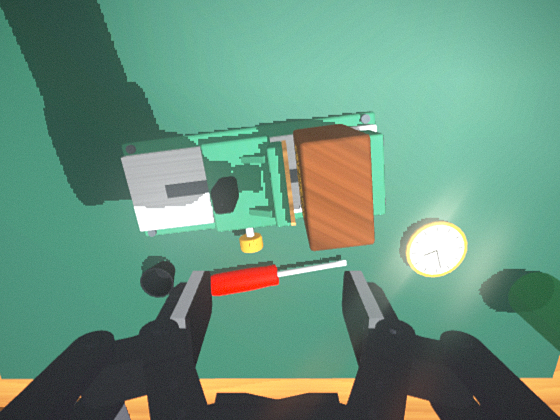

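The wrist view shows the case top as a brown quad around (300–373, 135–250), the lug at (226,193), the steel bed corners at (122,158), (201,148), (213,223) and (138,232), and the fixed jaw at about column 378. Next I'll extract these in code.

```bash
python3 - <<'E'
from h import *
np.set_printoptions(precision=4,suppress=True)
im=cv2.imread("pics/w1.png");c=cam("wrist")
hsv=cv2.cvtColor(im,cv2.COLOR_BGR2HSV)
m=((hsv[...,0]<16)&(hsv[...,1]>110)&(hsv[...,2]>95)).astype(np.uint8)*255
m[:120]=0;m[256:]=0;m[:,:296]=0;m[:,385:]=0
m=cv2.morphologyEx(m,cv2.MORPH_OPEN,np.ones((5,5)))
k=max(cv2.findContours(m,0,1)[0],key=cv2.contourArea)
p=cv2.approxPolyDP(k,6,True)[:,0];print("walnut",cv2.contourArea(k),p.tolist())
P=[ray(c,*q,.13)[:2] for q in p];print(np.array(P))
for i in range(len(P)):
    d=P[(i+1)%len(P)]-P[i];print(np.linalg.norm(d),np.degrees(np.arctan2(d[1],d[0])))
B=np.array([ray(c,*q,.025) for q in((122,158),(201,148),(213,223),(138,232))]);print("bed",B)
for a,b in((0,1),(3,2),(0,3)):
    d=B[b]-B[a];print(np.linalg.norm(d),np.degrees(np.arctan2(d[1],d[0])))
g=((hsv[...,2]<45)).astype(np.uint8)*255;g[:,:205]=0;g[:,250:]=0;g[:160]=0;g[225:]=0
k=max(cv2.findContours(g,0,1)[0],key=cv2.contourArea);print("lug",cv2.boundingRect(k),cv2.contourArea(k))
cv2.imwrite("pics/crop1.png",cv2.resize(im[100:270,110:400],None,fx=2.7,fy=2.7,interpolation=cv2.INTER_CUBIC))
for z in(0.,.231):print(proj(c,[.5232,.021,z]))
E
```

```text
walnut 7301.0 [[368, 135], [299, 144], [311, 249], [373, 242]]
[[0.4662 0.0837]
 [0.4723 0.0363]
 [0.5519 0.047 ]
 [0.5461 0.094 ]]
0.047790060795729915 -82.69710120972874
0.08029727553937491 7.6740001539491445
0.047370053153019044 96.99350880336657
0.0805514436554042 -172.62641363034714
bed [[ 0.4993 -0.1347  0.025 ]
 [ 0.4894 -0.0546  0.025 ]
 [ 0.5689 -0.0473  0.025 ]
 [ 0.5791 -0.1287  0.025 ]]
0.0807046942961983 97.03354599297924
0.08206265882183168 97.16328314351536
0.08005346630041293 4.2595536026064575Traceback (most recent call last):
  File "<stdin>", line 17, in <module>
ValueError: max() iterable argument is empty
```

```bash
python3 - <<'E'
from h import *
np.set_printoptions(precision=4,suppress=True)
im=cv2.imread("pics/w1.png");c=cam("wrist")
for z in(0.,.231):print(proj(c,[.5232,.021,z]))
cv2.imwrite("pics/crop1.png",cv2.resize(im[100:270,110:400],None,fx=2.7,fy=2.7,interpolation=cv2.INTER_CUBIC))
for n in("top","scene"):
    i=cv2.imread(f"pics/{n}0.png");t=cam(n);h=cv2.cvtColor(i,cv2.COLOR_BGR2HSV)
    print(n,[proj(t,[*p,.13]) for p in((.4662,.0837),(.4723,.0363),(.5519,.047),(.5461,.094))])
    u,v=proj(t,[.509,.0653,.13]).astype(int)
    m=((h[...,0]<18)&(h[...,1]>80)).astype(np.uint8);m[:v-40]=0;m[v+40:]=0;m[:,:u-30]=0;m[:,u+30:]=0
    k=max(cv2.findContours(m,0,1)[0],key=cv2.contourArea);r=cv2.boundingRect(k);print(r,cv2.approxPolyDP(k,2.5,True)[:,0].tolist())
E
```

```text
[276.9259 175.8748]
[277.194  282.2969]
top [array([253.3053, 239.8104]), array([270.2996, 237.7287]), array([266.7993, 209.4699]), array([250.0893, 211.4307])]
(249, 211, 21, 31) [[250, 212], [252, 240], [269, 239], [265, 211]]
scene [array([319.7531, 166.7285]), array([299.4258, 167.1165]), array([301.6052, 192.5351]), array([322.9297, 192.1943])]
(299, 168, 26, 51) [[300, 168], [301, 218], [320, 218], [321, 215], [323, 218], [320, 168]]
```

View pics/crop1.png

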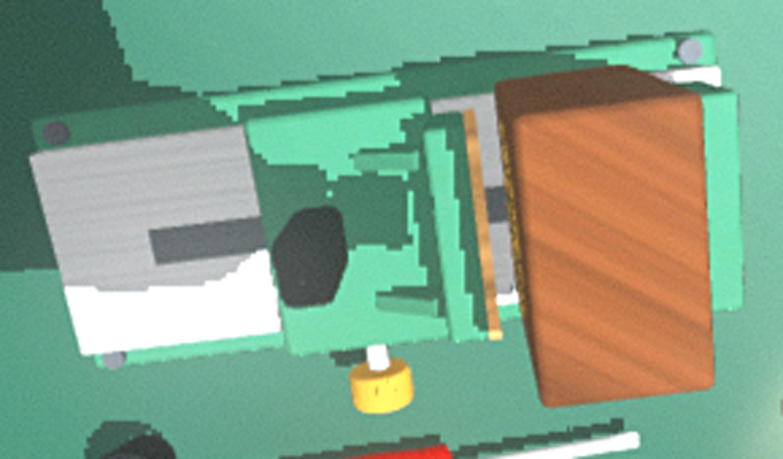

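Top, scene and wrist views agree on the case top to about 1 px. In the crop, the lug's top face is centred near (303,264) and the cork inner edge runs from (475,110) to (500,338).

```bash
python3 - <<'E'
from h import *
np.set_printoptions(precision=4,suppress=True)
c=cam("wrist");f=lambda x,y,z:ray(c,110+x/2.7,100+y/2.7,z)[:2]
C=np.array([f(518,118,.13),f(700,95,.13),f(713,388,.13),f(545,407,.13)]);print("case",C.mean(0),[np.linalg.norm(C[i]-C[i-1]) for i in range(4)])
ey=np.array([-.124,.992]);ex=np.array([.992,.124]);O=np.array([.5392,-.1317])
v=lambda p:np.array([(p-O)@ex,(p-O)@ey])
for n,p in(("case",C.mean(0)),("lug",f(303,264,.091)),("cork a",f(475,110,.07)),("cork b",f(500,338,.07)),("fj back r",f(738,92,.07)),("fj back l",f(742,308,.07)),("lugtop",np.array([.5217,-.0265])),("knob",f(382,400,.035))):print(n,p,"vise-ish",v(p))
E
```

```text
case [0.5098 0.0664] [np.float64(0.08178595135917877), np.float64(0.046659709930184604), np.float64(0.08183186637910093), np.float64(0.04761691442965752)]
case [0.5098 0.0664] vise-ish [-0.0046  0.2001]
lug [ 0.5221 -0.0253] vise-ish [-0.0037  0.1076]
cork a [0.4771 0.0288] vise-ish [-0.0417  0.1669]
cork b [0.5547 0.038 ] vise-ish [0.0364 0.1664]
fj back r [0.4716 0.1122] vise-ish [-0.0368  0.2503]
fj back l [0.5439 0.1205] vise-ish [0.0359 0.2496]
lugtop [ 0.5217 -0.0265] vise-ish [-0.0043  0.1065]
knob [ 0.5937 -0.0061] vise-ish [0.0697 0.1178]
```

Request:
{"method": "tcp_steps", "body": {"deltas": [[0.02,-0.94,0,0,0.6],[0,0,0,-1.24,0.6],[0,0,0.9,0,0.6],[0,0,0.9,0,0.6],[0,0,0.6,0,0.6],[0,0,0,0,0.6]], "force": 30}}

```text
t: 2.7
eef_pos: [0.5192, -0.0258, 0.1078]
tool_rot: [-0.004, -0.061, 0.998, -0.0]
contact_force: [-0.3, 0.5, -0.1]
gripper_width: 0.6
grasp_force: 0.0
```

```bash
python3 - <<'E'
from h import *
o,im=snap("w2")
print(np.round(o["eef_pos"],4),np.round(o["tool_rot"],4),o["gripper_width"])
c=cam("wrist");print("lug expected",proj(c,[.522,-.026,.091]))
E
```

```text
[ 0.5192 -0.0258  0.1078] [-3.900e-03 -6.150e-02  9.981e-01 -3.000e-04] 0.6002557211658726
lug expected [276.94557706 265.86339082]
```

View pics/w2.png

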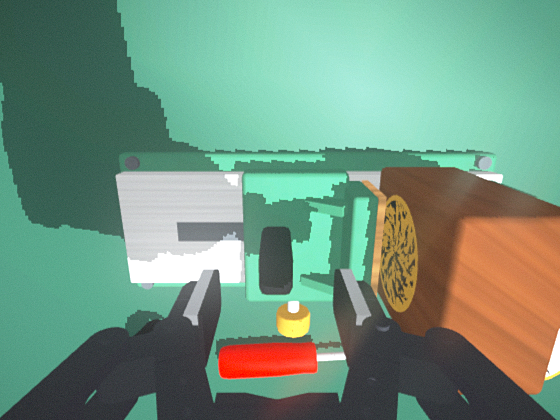

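The fingers straddle the lug at (276,262) squarely, with the vise edges horizontal in view.

To row units: 0.03 m is 0.6, 0.02 m is 0.4.

Request:
{"method": "tcp_steps", "body": {"deltas": [[-0.04,0,0.6,0,0.6],[0,0,0.4,0,0.6],[0,0,0,0,0.6],[0,0,0,0,0],[0,0,0,0,0],[0,0,0,0,0],[0,0,0,0,0],[0,0,0,0,0],[0,0,0,0,0]], "force": 40}}

```text
t: 3.65
eef_pos: [0.5257, -0.0256, 0.0633]
tool_rot: [0.002, -0.062, 0.998, 0.0]
contact_force: [-1.3, -0.0, 7.3]
gripper_width: 0.202
grasp_force: 39.9
```

To row units: -0.004 m is -0.08, -0.014 m is -0.28.

Request:
{"method": "tcp_steps", "body": {"deltas": [[0,-0.12,-0.06,0,0],[0,-0.24,0,0,0],[0,-0.28,0,0,0],[0,-0.28,0,0,0],[0,-0.16,0,0,0],[0,-0.08,0,0,0],[0,0,0,0,0],[0,0,0,0,0]]}}

```text
t: 4.45
eef_pos: [0.5328, -0.0831, 0.0636]
tool_rot: [0.001, -0.062, 0.998, -0.0]
contact_force: [9.1, -0.5, -23.8]
gripper_width: 0.199
grasp_force: 44.5
```

Request:
{"method": "tcp_steps", "body": {"deltas": [[0,0,0,0,0.5],[0,0,0,0,0.6],[0,0,0,0,0.7],[0,0,-0.9,0,0.8],[0,0,-0.9,0,0.8],[0,0,-0.6,0,0.8],[0.04,0.76,0,0,0.85],[0.04,0.76,0,0,0.85],[0,0.76,0,0,0.85],[0,0.74,0,0,0.85],[0,0,0,0,0.85]]}}

```text
t: 5.55
eef_pos: [0.5081, 0.072, 0.1849]
tool_rot: [0.0, -0.066, 0.998, 0.001]
contact_force: [-0.9, -0.4, -0.1]
gripper_width: 0.851
grasp_force: 0.0
```

```bash
python3 - <<'E'
from h import *
np.set_printoptions(precision=4,suppress=True)
o,im=snap("w3");c=cam("wrist",o)
print(o["eef_pos"],o["tool_rot"])
h=cv2.cvtColor(im,cv2.COLOR_BGR2HSV)
m=((h[...,0]<16)&(h[...,1]>110)&(h[...,2]>60)).astype(np.uint8);m=cv2.morphologyEx(m,cv2.MORPH_OPEN,np.ones((5,5)))
k=max(cv2.findContours(m,0,1)[0],key=cv2.contourArea);p=cv2.approxPolyDP(k,5,True)[:,0]
print(p.tolist());print(np.array([ray(c,*q,.13)[:2] for q in p]))
print([proj(c,[*q,.13]) for q in((.5098,.0664),)])
E
```

```text
[0.5081 0.072  0.1849] [ 0.0003 -0.0661  0.9978  0.0014]
[[273, 157], [268, 172], [226, 173], [240, 195], [253, 197], [246, 198], [255, 221], [250, 237], [242, 238], [246, 247], [229, 251], [233, 296], [304, 293], [308, 175]]
[[0.4594 0.0632]
 [0.4684 0.0615]
 [0.4722 0.0375]
 [0.4842 0.0468]
 [0.4844 0.0546]
 [0.4856 0.0505]
 [0.4992 0.0574]
 [0.51   0.0556]
 [0.5113 0.0508]
 [0.517  0.0539]
 [0.5211 0.0437]
 [0.5527 0.0491]
 [0.5444 0.0946]
 [0.4671 0.0846]]
[array([267.521 , 238.8524])]
```

View pics/w3.png

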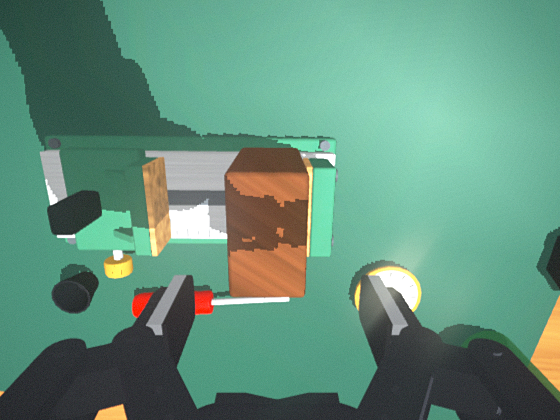

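The case top corners at (226,173), (233,296), (304,293) and (308,175) give a centre of (0.509,0.066) and a yaw of about 0.135. The jaw is wide open. I'm biasing the grasp 2 mm away from the fixed jaw.

To row units: -0.0075 m is -0.15, 0.045 m is 0.9.

Request:
{"method": "tcp_steps", "body": {"deltas": [[-0.02,-0.15,0.6,0,0.85],[0,0,0.9,0,0.85],[0,0,0.6,0,0.85],[0,0,0,0,0.85],[0,0,0,0,0],[0,0,0,0,0],[0,0,0,0,0],[0,0,0,0,0],[0,0,0,0,0],[0,0,0,0,0]], "force": 50}}

```text
t: 6.6
eef_pos: [0.5122, 0.059, 0.081]
tool_rot: [0.002, -0.062, 0.998, 0.0]
contact_force: [-1.1, 0.8, 8.0]
gripper_width: 0.585
grasp_force: 53.5
```

To row units: -0.0255 m is -0.51, -0.025 m is -0.5, 0.143 rad is 1.43.

Request:
{"method": "tcp_steps", "body": {"deltas": [[0,0,-0.3,0,0],[0,0,-0.5,0,0],[0,0,-0.5,0,0],[0,-0.51,0,0,0],[0,0,0,1.43,0],[0,0,0,1.43,0],[0,0,0,1.43,0],[0,0,0,1.43,0],[0,0,0,1.43,0],[0,0,0,1.43,0],[0,0,0,1.43,0],[0,0,0,1.43,0],[0,0,0,1.43,0],[0,0,0,1.43,0],[0,0,0,1.41,0],[0,0,0,0,0],[0,0,0,0,0]]}}

```text
t: 8.3
eef_pos: [0.5136, 0.0334, 0.1444]
tool_rot: [-0.0, 0.661, 0.751, -0.0]
contact_force: [-0.5, -0.1, -4.3]
gripper_width: 0.587
grasp_force: 54.0
```

```bash
python3 - <<'E'
from h import *
o,im=snap("w4");c=cam("wrist",o)
print(o["eef_pos"],o["tool_rot"],o["q"])
r=R.from_quat(np.array(o["tool_rot"])[[1,2,3,0]]).as_matrix();print(r)
E
```

```text
[0.51363785 0.03342858 0.14435046] [-3.66207481e-05  6.60500636e-01  7.50825475e-01 -1.17731305e-04] [-0.70696756  0.37762244  0.64644786  2.05117986 -0.31190128  0.80871963
  0.25164409]
[[-1.27477816e-01  9.91841400e-01 -2.10514786e-04]
 [ 9.91841417e-01  1.27477791e-01 -1.28415272e-04]
 [-1.00531623e-04 -2.25167382e-04 -9.99999970e-01]]
```

View pics/w4.png

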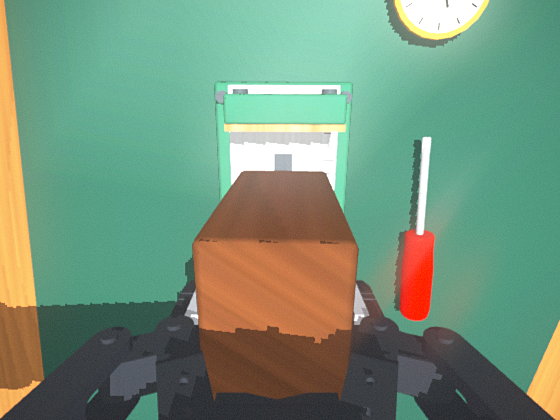

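The case hangs level and square. The fixed jaw's cork line spans about (224–346, 128), with its centre about 8 px right of the tool axis.

```bash
python3 - <<'E'
from h import *
np.set_printoptions(precision=4,suppress=True)
o=bot.get_obs();c=cam("wrist",o);im=cv2.imread("pics/w4.png");h=cv2.cvtColor(im,cv2.COLOR_BGR2HSV)
m=((h[...,0]>15)&(h[...,0]<35)&(h[...,1]>90)).astype(np.uint8);m[:115]=0;m[145:]=0;m[:,:200]=0;m[:,370:]=0
x,y,w,hh=cv2.boundingRect(m);print(x,y,w,hh)
a,b=ray(c,x,y+hh,.07),ray(c,x+w,y+hh,.07)
print(a,b,np.linalg.norm(a-b),"mid",(a+b)/2,"yaw",np.arctan2((b-a)[1],(b-a)[0]),"tool-frame",tool(o,(a+b)/2-o["eef_pos"]))
q=[ray(c,u,86,.0) for u in(217,353)];print("base end mid tool",tool(o,(q[0]+q[1])/2-o["eef_pos"]),np.linalg.norm(q[0]-q[1]))
q=[ray(c,u,v,.13+.063) for u,v in((195,241),(355,241))];print(q,tool(o,(q[0]+q[1])/2-o["eef_pos"]))
E
```

```text
225 124 120 7
[0.4742 0.0901 0.07  ] [0.5469 0.0996 0.07  ] 0.07331377136630944 mid [0.5106 0.0949 0.07  ] yaw 0.12875170180710058 tool-frame [0.0613 0.0047 0.0744]
base end mid tool [0.089  0.0059 0.1444] 0.10555796450782172
[array([0.4844, 0.0709, 0.193 ]), array([0.5312, 0.077 , 0.193 ])] [ 0.0409 -0.0007 -0.0486]
```

To row units: 0.005 m is 0.1, 0.025 m is 0.5.

Request:
{"method": "tcp_steps", "body": {"deltas": [[0,0.1,0,0,0],[0,0,0.5,0,0],[0,0,0.4,0,0],[0,0,0.2,0,0],[0,0,0.1,0,0],[0,0,0.02,0,0],[0,0,0.02,0,0],[0,0,0,0,0],[0,0,0,0,0]]}}

```text
t: 9.25
eef_pos: [0.5193, 0.0342, 0.0829]
tool_rot: [0.0, 0.662, 0.75, 0.0]
contact_force: [-0.1, -0.1, -3.1]
gripper_width: 0.583
grasp_force: 54.0
```

To row units: 0.001 m is 0.02.

Request:
{"method": "tcp_steps", "body": {"deltas": [[0,0,0.02,0,0],[0,0,0,0,0],[0,0,0,0,0]]}}

```text
t: 9.55
eef_pos: [0.5189, 0.0341, 0.0813]
tool_rot: [-0.0, 0.662, 0.75, 0.0]
contact_force: [0.3, -0.6, -3.3]
gripper_width: 0.584
grasp_force: 54.0
```

Request:
{"method": "tcp_steps", "body": {"deltas": [[0,0,0.02,0,0],[0,0,0,0,0],[0,0,0,0,0]]}}

```text
t: 9.85
eef_pos: [0.5193, 0.0343, 0.0806]
tool_rot: [0.0, 0.662, 0.75, 0.0]
contact_force: [0.3, -0.1, 2.1]
gripper_width: 0.584
grasp_force: 50.8
```

To row units: -0.04 m is -0.8, -0.03 m is -0.6.

Request:
{"method": "tcp_steps", "body": {"deltas": [[0,0,0,0,0.7],[0,0,0,0,0.8],[0,0,0,0,0.85],[0,0,0,0,0.85],[0,0,-0.6,0,0.85],[0,0,-0.8,0,0.85],[0,0,-0.8,0,0.85],[-0.6,0,-0.4,0,0.6],[-0.8,0,0,0,0.6],[-0.8,0,0,0,0.6],[0,0,0,0,0.6]]}}

```text
t: 10.95
eef_pos: [0.5322, -0.0815, 0.2112]
tool_rot: [0.002, 0.665, 0.747, -0.0]
contact_force: [-0.6, -1.0, -0.3]
gripper_width: 0.599
grasp_force: 0.0
```

```bash
python3 - <<'E'
from h import *
np.set_printoptions(precision=4,suppress=True)
o,im=snap("w5");c=cam("wrist",o);print(o["eef_pos"],o["tool_rot"])
E
```

```text
[ 0.5322 -0.0815  0.2112] [ 0.0016  0.6652  0.7467 -0.0004]
```

View pics/w5.png

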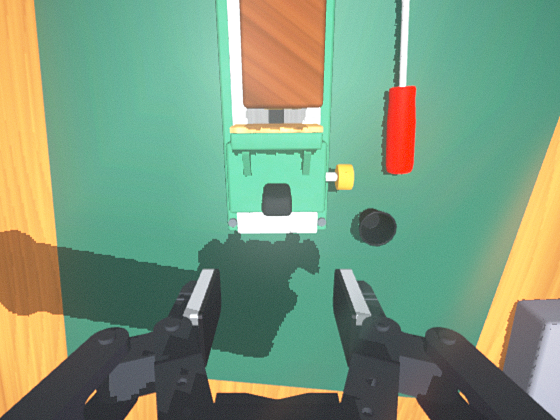

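The case stands free and square at about (283,50). The sliding jaw's cork line spans (231–323, 129) and the lug is at (277,200). I'll check the centring and work out the lug offset.

```bash
python3 - <<'E'
from h import *
np.set_printoptions(precision=4,suppress=True)
o=bot.get_obs();c=cam("wrist",o)
def t(pts,z):
    a=[ray(c,u,v,z) for u,v in pts];m=np.mean(a,0);return m,tool(o,m-o["eef_pos"]),np.linalg.norm(a[0]-a[-1])
print("case edge",t([(243,107),(324,107)],.13))
print("case L/R sides",[np.round(ray(c,*q,.13),4) for q in((241,5),(243,105),(327,5),(323,105))])
print("cork",t([(231,128),(323,128)],.07));print("lug top",t([(263,209),(291,209)],.091))
print("bed end",t([(237,222),(317,222)],.025))
E
```

```text
case edge (array([ 0.5271, -0.0033,  0.13  ]), array([0.0752, 0.0038, 0.0805]), np.float64(0.049820654925957567))
case L/R sides [array([0.4964, 0.0485, 0.13  ]), array([ 0.5023, -0.0051,  0.13  ]), array([0.5446, 0.0543, 0.13  ]), array([0.551 , 0.0007, 0.13  ])]
cork (array([ 0.5253, -0.0213,  0.07  ]), array([ 0.0576, -0.0002,  0.1405]), np.float64(0.07309383023213141))
lug top (array([ 0.5325, -0.0818,  0.091 ]), array([-0.0033, -0.0001,  0.1196]), np.float64(0.022205540386599564))
bed end (array([ 0.5367, -0.1165,  0.025 ]), array([-0.0383, -0.0001,  0.1856]), np.float64(0.08037368969749016))
```

Centring is off by about 4 mm and the yaw by about 0.01, both within limits. Next: turn the tool back, pinch the lug across its y faces, and push.

Request:
{"method": "tcp_steps", "body": {"deltas": [[-0.06,0,0,-1.43,0.6],[0,0,0,-1.43,0.6],[0,0,0,-1.43,0.6],[0,0,0,-1.43,0.6],[0,0,0,-1.43,0.6],[0,0,0,-1.43,0.6],[0,0,0,-1.43,0.6],[0,0,0,-1.43,0.6],[0,0,0,-1.43,0.6],[0,0,0,-1.43,0.6],[0,0,0,-1.41,0.6],[0,0,0.8,0,0.6],[0,0,0.8,0,0.6],[0,0,0.4,0,0.6],[0,0,0,0,0.6],[0,0,0,0,0.6]], "force": 40}}

```text
t: 12.6
eef_pos: [0.533, -0.0773, 0.1105]
tool_rot: [-0.0, -0.063, 0.998, 0.0]
contact_force: [-0.3, 0.1, 1.7]
gripper_width: 0.604
grasp_force: 0.0
```

```bash
python3 -c "
from h import *
o=bot.get_obs();print(o['eef_pos'],o['tool_rot'],tool(o,np.array([.5325,-.0818,.062])-o['eef_pos']))"
```

```text
[ 0.53301575 -0.0772718   0.1105376 ] [-2.03759364e-04 -6.25140239e-02  9.98044061e-01  8.90301678e-05] [ 0.00105756 -0.00443831  0.04853712]
```

To row units: 0.028 m is 0.56, 0.02 m is 0.4.

Request:
{"method": "tcp_steps", "body": {"deltas": [[0.02,-0.09,0.4,0,0.6],[0,0,0.56,0,0.6],[0,0,0,0,0.6],[0,0,0,0,0],[0,0,0,0,0],[0,0,0,0,0],[0,0,0,0,0],[0,0,0,0,0],[0,0,0,0,0]], "force": 40}}

```text
t: 13.5
eef_pos: [0.5338, -0.0826, 0.0642]
tool_rot: [0.002, -0.062, 0.998, 0.0]
contact_force: [-1.5, 0.6, 7.5]
gripper_width: 0.202
grasp_force: 40.5
```

To row units: 0.005 m is 0.1, 0.004 m is 0.08.

Request:
{"method": "tcp_steps", "body": {"deltas": [[0,0.08,0.01,0,0],[0,0.1,0,0,0],[0,0.08,0,0,0],[0,0.04,0,0,0],[0,0.04,0,0,0],[0,0.04,0,0,0],[0,0.04,0,0,0],[0,0.04,0,0,0],[0,0.04,0,0,0],[0,0.04,0,0,0],[0,0.02,0,0,0],[0,0,0,0,0],[0,0,0,0,0]]}}

```text
t: 14.8
eef_pos: [0.5305, -0.0561, 0.0641]
tool_rot: [0.002, -0.062, 0.998, -0.0]
contact_force: [-2.6, -3.4, 12.3]
gripper_width: 0.203
grasp_force: 41.1
```

To row units: 0.001 m is 0.02, -0.0005 m is -0.01.

Request:
{"method": "tcp_steps", "body": {"deltas": [[0,0.02,-0.01,0,0],[0,0.02,0,0,0],[0,0.02,0,0,0],[0,0.02,0,0,0],[0,0.02,0,0,0],[0,0,0,0,0],[0,0,0,0,0]]}}

```text
t: 15.5
eef_pos: [0.5299, -0.051, 0.0642]
tool_rot: [0.002, -0.062, 0.998, -0.0]
contact_force: [-0.7, -3.1, 9.8]
gripper_width: 0.2
grasp_force: 41.0
```

Request:
{"method": "tcp_steps", "body": {"deltas": [[0,0.02,0,0,0],[0,0.02,0,0,0],[0,0,0,0,0],[0,0,0,0,0]]}}

```text
t: 15.9
eef_pos: [0.5296, -0.049, 0.0641]
tool_rot: [0.002, -0.062, 0.998, -0.0]
contact_force: [-1.3, -3.5, 10.6]
gripper_width: 0.201
grasp_force: 41.0
```

Request:
{"method": "tcp_steps", "body": {"deltas": [[0,0.02,0,0,0],[0,0,0,0,0],[0,0,0,0,0]]}}

```text
t: 16.2
eef_pos: [0.5295, -0.048, 0.0642]
tool_rot: [0.002, -0.062, 0.998, -0.0]
contact_force: [-1.1, -4.4, 10.4]
gripper_width: 0.205
grasp_force: 41.0
```

To row units: 0.0007 m is 0.014.

Request:
{"method": "tcp_steps", "body": {"deltas": [[0,0.014,0,0,0],[0,0,0,0,0],[0,0,0,0,0]]}}

```text
t: 16.5
eef_pos: [0.5294, -0.0476, 0.0642]
tool_rot: [0.002, -0.061, 0.998, -0.001]
contact_force: [-1.0, -4.6, 10.5]
gripper_width: 0.204
grasp_force: 41.0
```

To row units: 0.0007 m is 0.014.

Request:
{"method": "tcp_steps", "body": {"deltas": [[0,0.014,0,0,0],[0,0,0,0,0],[0,0,0,0,0]]}}

```text
t: 16.8
eef_pos: [0.5294, -0.0476, 0.0642]
tool_rot: [0.002, -0.061, 0.998, -0.001]
contact_force: [0.0, -5.8, 8.6]
gripper_width: 0.204
grasp_force: 40.9
```

To row units: 0.001 m is 0.02.

Request:
{"method": "tcp_steps", "body": {"deltas": [[0,0.02,0,0,0],[0,0.02,0,0,0],[0,0,0,0,0],[0,0,0,0,0],[0,0,0,0,0]]}}

```text
t: 17.3
eef_pos: [0.5295, -0.0476, 0.0642]
tool_rot: [0.002, -0.061, 0.998, -0.002]
contact_force: [0.9, -11.6, 7.8]
gripper_width: 0.201
grasp_force: 40.7
```

To row units: 0.0008 m is 0.016, 0.0007 m is 0.014.

Request:
{"method": "tcp_steps", "body": {"deltas": [[0,0.016,0,0,0],[0,0.014,0,0,0],[0,0,0,0,0],[0,0,0,0,0],[0,0,0,0,0],[0,0,0,0,0]]}}

```text
t: 17.9
eef_pos: [0.5295, -0.0476, 0.0642]
tool_rot: [0.003, -0.06, 0.998, -0.003]
contact_force: [1.1, -14.7, 6.1]
gripper_width: 0.204
grasp_force: 40.6
```

```bash
python3 - <<'E'
from h import *
o=bot.get_obs();print(o["contact_force"],tool(o,o["contact_force"]))
bot.read_camera("scene");i=bot.read_camera("scene")
o=bot.get_obs();print(o["t"],o["contact_force"],o["eef_pos"])
cv2.imwrite("pics/s2.png",cv2.resize(i[120:290,200:440],None,fx=3,fy=3,interpolation=cv2.INTER_CUBIC))
E
```

```text
[  1.10643414 -14.69267633   6.10079248] [  0.63466902 -14.75531752  -6.01634468]
18.0 [  0.96313567 -15.56694329   6.33729342] [ 0.52945751 -0.04754924  0.06421719]
```

View pics/s2.png

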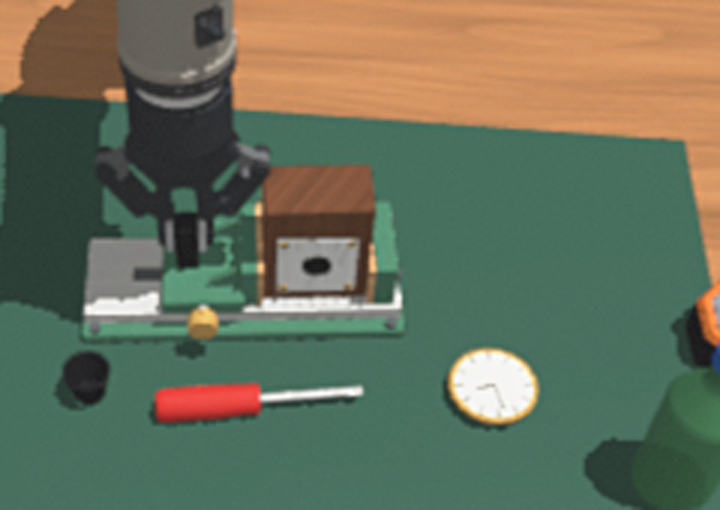

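```bash
python3 - <<'E'
from h import *
s=cam("scene")
# knuckle outline pixels, cast onto the tool's plane x=0.53 (line between z=0 and z=.3)
for n,u,v in(("knuckle outer",271,160),("knuckle low",264,172),("left outer",97,158),("pads left",163,240),("pads right",210,240)):
    a,b=ray(s,200+u/3,120+v/3,0),ray(s,200+u/3,120+v/3,.3);k=(.53-a[0])/(b[0]-a[0]);print(n,np.round(a+k*(b-a),4))
for n,u,v in(("case left far",266,166),("case left near",263,211),("right near",373,212)):print(n,np.round(ray(s,200+u/3,120+v/3,.13),4))
E
```

```text
knuckle outer [0.53   0.0194 0.1654]
knuckle low [0.53   0.0144 0.1524]
left outer [ 0.53   -0.1104  0.1544]
pads left [ 0.53   -0.0656  0.0665]
pads right [ 0.53   -0.0277  0.0709]
case left far [0.5017 0.0136 0.13  ]
case left near [0.5485 0.0156 0.13  ]
right near [0.5412 0.0969 0.13  ]
```

The knuckles overhang the case by about 20 mm in height without touching it. The back plate at crop (317,265) faces the seat and the other things are undisturbed. The push is steady at about 15 N, which leaves about 11–12 N on the fixed jaw after friction.

```bash
python3 -c "
from station import bot
print(bot.hand_in())"
```

```text
the job is handed in; nothing more can be done
None
```

I handed the job in with the case turned so its back plate faces your seat, standing flat and square between the jaws; the arm is still pushing the sliding jaw at about 15 N, which I estimate leaves 11–12 N on the fixed jaw after friction (no verdict was returned).

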